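# Fit the T-handle to the attenuator and set its dial

### The job

Put the orange T-handle on the square brass shaft of the white attenuator box, pushed fully home against the dial. Then turn the dial with it until the red pointer stands at the green wedge, and let go, leaving the handle on the shaft. Leave the green wedge and the other things on the table where they are.

Things in the scene. Friction and masses are not known exactly. Their poses are not given: they have to be found in the camera images.
- handle: Orange T-handle, loose, standing bore-down on the table. Origin: centre of its underside (mouth of the bore), z out of its top. Hub 44 x 44 mm, 42 mm high; square bore 20 x 20 mm (sides along the handle's x and y), 34 mm deep, open below. Above it a grip bar 90 mm long along x, 16 mm thick along y, from 42 to 72 mm above the origin. About 140 g.
- shaft_seat (a point): Foot of the brass square shaft, on its axis, at the face of the grey dial, where the handle's underside rests when home. Dial, shaft and pointer turn as one about z, which points out along the shaft, 30 degrees from vertical, leaning to the box's front. x points to the red pointer. Shaft 18 x 18 mm, sides along x and y, 31 mm long, last 6 mm tapered to 11 mm. Dial 116 mm wide.
- shaft_tip (a point): Centre of the outer end of the square shaft, 31 mm along z from shaft_seat. Same axes.
- pointer (a point): Outer tip of the red pointer on the dial, 60 mm from the shaft's axis, level with the dial's face, 8 mm above the panel. Same axes as shaft_seat.
- mark (a point): Inner tip of the green wedge on the panel, just outside the rim of the dial, also 60 mm from the axis and level with the dial's face. x points outwards from the axis. The wedge stays where it is; its place varies from run to run.
- dial (a joint): Angle of the dial with shaft and pointer, rad; 0 is straight up the slope, growing counter-clockwise as seen looking at the panel. Stops at -1.7 and 1.7. It turns stiffly (about 0.1 N m) and stays where it is left.
- marker (a joint): Angle of the green wedge, measured like the dial's; when the two are equal the pointer is at the wedge. Not to be moved.
- attenuator: White instrument box, fixed, 230 mm deep (x), 260 mm wide (y). Origin: centre of its underside. Its front (-x) is 45 mm high at x = -110 mm; the panel slopes up from there at 30 degrees to 145 mm high at x = 63 mm, level behind. The dial's axis meets the panel at x = -23, y = 0, z = 95 mm.
- beam_block: Bystander: black round beam block, 60 mm in diameter at the foot, 60 mm high. Origin: centre of underside.
- lens_mount: Bystander: lens in a black round mount on a post, foot 60 x 50 mm, 142 mm high. Origin: centre of underside.
- driver: Bystander: red-handled screwdriver, 180 mm long, lying on the table along its x.
- notebook: Bystander: black notebook, 190 x 250 x 13 mm, lying flat. Origin: centre of underside.
- lens_cleaner_jar: Bystander: jar 60 mm in diameter, 80 mm high. Origin: centre of underside.
- laser_head: Bystander: black finned laser head, 130 mm long (x), 60 mm wide, 66 mm high. Origin: centre of underside.
There are look-alikes about, which are no part of the job. What is shaped like the handle but brown or purple is not meant.

How it is judged:
By the outcome, as a careful person would: the job done as asked, in the order asked, and still so for the second after the job is handed in, with the robot touching nothing.
It also fails if it takes over 46 s, if anything falls off the work surface, if the arm or the gripper's body presses on something with over 40 N, if the wrist force passes 120 N, or if a joint passes its speed limit or range.

### The arm

A 6-joint arm with a two-finger parallel gripper is mounted at the origin on the work surface. World frame = base frame: x ahead of the robot, y to its left, z up, the work surface at z = 0. Lengths are in m, angles in degrees, forces in N, time in s.
With the tool pointing down it reaches from about 0.35 to 0.95 m from the base axis. Payload 17.4 kg.
Tool frame: the origin (TCP) lies at the very end of the fingers, on their centre line; the grasp point (between the pads) lies 19 mm behind it; z points along the fingers, y is the line along which they close (so a half turn about z gives the same grasp; the last joint's range is limited). The gripper opens to 93 mm and grips with 3 to 60 N. Pads are 15 mm wide; open, the fingers measure 128 mm over their backs; the gripper's body (75 mm by 188 mm) begins 65 mm behind the grasp point.
Start: joints at [-79.286, 6.646, 82.598, -0, 90.757, -2.166], TCP at [0.15, -0.658, 0.219] pointing down, gripper open.
Joint ranges: [-162.19, 162.19], [-47.58, 125.68], [4.15, 143.07], [-65.23, 245.23], [0.69, 171.88], [-170.13, 170.13]. Speed limits (degrees/s): [108.29, 108.29, 127.2, 180, 180, 180].

### API

Orientations are given as [roll, pitch, yaw] about the fixed x, y, z axes, in that order (R = Rz(yaw) Ry(pitch) Rx(roll)).
In Python, from rig import bot gives the robot as it stands. The module is installed in compiled form; this text tells all that it offers.
- The arm moves only by the tool carry_out, never from a script. Its argument "rows" is a list of rows, each an object with "delta_pos": the shift along the tool's x, y, z in m, a list of three; "twist": the turn, a rotation vector about the tool's x, y, z in degrees, a list of three. A call has 1 to 5 rows; each row is the pose to reach, as a shift and turn from the pose commanded when the call began, along the tool's axes at that moment; what a row does not reach only later rows make up. A row lasts 1/12 s, in which the tool goes at most 41.7 mm and 7.16 degrees, less where a joint would pass 70% of its speed; a pose out of reach is approached as far as the arm can. A call with a gripper value outside its range is refused whole. "jaw" is the opening, from -1 (shut) to 1 (fully open), set as the call begins (left out, the last holds). The fingers move at their own pace and stop on an object; the grip force is fixed at half the most. Time passes only in rows, so rows that repeat a pose let the fingers close. It gives the time, the measured TCP pose, the force, the opening and the grip force at its end, in the units of the state.
- bot.sense(): the state, without advancing time (a new reading comes with each control period).
- bot.read_camera(name): name is "side" or "top"; returns the picture (384x512x3 uint8, red, green, blue); there is no depth.
- bot.camera_info(name): a dict with "mtx" (3x3 intrinsics, pixels), "rvec" (rotation vector, rad) and "tvec" (3), from world to camera coordinates, as OpenCV has them. Camera axes: x right, y down, z forward; pixel columns grow to the right and rows downward; lengths in m; the calibration is good to about 2 mm. A picture is of the moment at which its call begins. camera_info takes no time and is no camera call.
- bot.close_job(): hands the job in; it is judged then, once.
The state is a dict: "clock": time; "q": joint angles; "dq": joint speeds; "tau": joint torques, N m; "position": TCP position; "orientation": TCP orientation; "wrist_force": force on the tool from outside, world axes, zero at the start; "moment": the same for the moment, N m; "width": finger opening in m; "finger_force": force on a finger pad.
Only numpy, scipy, OpenCV 4.12 (cv2) and the standard library are available. Lean on these libraries where they do the work, as an engineer would, in place of code of your own. Each camera call takes 0.05 s, during which the arm holds its last target. There are 200 camera calls.

## Working session

There is one attempt and no reset: what is moved stays moved. The work goes in short steps, Python scripts to look and compute and a tool call to move; the robot and the scene stay as the last step left them, time stands still between calls to the robot, and variables do not carry over. Pictures are saved under pics/ and viewed, at most 12 in all, crops included, and the job is handed in when it is done.

Besides the shell and the picture viewer there is one more tool, called after "Emit:" by a JSON object that holds its "name" and its "arguments". carry_out: Moves the arm, as the interface text tells. Its arguments: {"type":"object","properties":{"rows":{"type":"array","items":{"type":"object","properties":{"delta_pos":{"type":"array","items":{"type":"number"}},"twist":{"type":"array","items":{"type":"number"}}}}},"jaw":{"type":"number"}},"required":["rows"]}

```bash
mkdir -p pics; cat > h.py <<'E'
import numpy as np, cv2
from scipy.spatial.transform import Rotation as R
from rig import bot
def cam(n):
    c=bot.camera_info(n); return np.array(c["mtx"],float),np.array(c["rvec"],float).ravel(),np.array(c["tvec"],float).ravel()
def ray(n,uv):
    K,r,t=cam(n); M=R.from_rotvec(r).as_matrix(); d=M.T@np.linalg.solve(K,[uv[0],uv[1],1.]); return -M.T@t,d/np.linalg.norm(d)
def onplane(n,uv,p0,nn=(0,0,1)):
    o,d=ray(n,uv); nn=np.array(nn,float); return o+d*(nn@(np.array(p0)-o))/(nn@d)
def tri(u1,u2,n1="side",n2="top"):
    o1,d1=ray(n1,u1);o2,d2=ray(n2,u2)
    s=np.linalg.lstsq(np.c_[d1,-d2],o2-o1,rcond=None)[0]
    a=o1+d1*s[0];b=o2+d2*s[1]; return (a+b)/2,np.linalg.norm(a-b)
def proj(n,P):
    K,r,t=cam(n); return cv2.projectPoints(np.array(P,float).reshape(-1,3),r,t,K,None)[0].reshape(-1,2)
def snap(n,f):
    im=bot.read_camera(n); cv2.imwrite(f"pics/{f}.png",im[:,:,::-1]); return im
E
python3 - <<'E'
from h import *
a=snap("side","s0");b=snap("top","t0")
for n in("side","top"):
    print(n,ray(n,(256,192)))
cv2.imwrite("pics/both.png",cv2.resize(np.vstack([a,b])[:,:,::-1],None,fx=.78,fy=.78))
print(bot.sense())
E
```

```text
side (array([0.33761506, 1.18276775, 0.84545975]), array([ 0.14772385, -0.83149451, -0.53553201]))
top (array([ 0.3275151 , -0.0147841 ,  1.46530377]), array([ 0.12627354,  0.00727096, -0.99196881]))
{'clock': 0.1, 'q': array([-7.92862896e+01,  6.67129627e+00,  8.26316882e+01, -2.11965042e-04,
        9.07574031e+01, -2.16447281e+00]), 'dq': array([-0.03592185,  0.04099928, -0.06577685,  0.10266704,  0.00558756,
        0.00926156]), 'tau': array([ 4.11557383e-03, -7.22890306e+01, -6.23864365e+01,  7.82395620e-02,
        2.28324946e-02, -8.47657202e-05]), 'position': array([ 0.1504136 , -0.65783547,  0.21798245]), 'orientation': array([-1.79939647e+02, -2.06893206e-03,  1.28781795e+01]), 'wrist_force': array([-0.10997868, -0.41199802,  0.33859262]), 'moment': array([-0.03812993, -0.06855399,  0.0210246 ]), 'finger_force': 0.0, 'width': 0.09289105040111577}
```

View pics/s0.png

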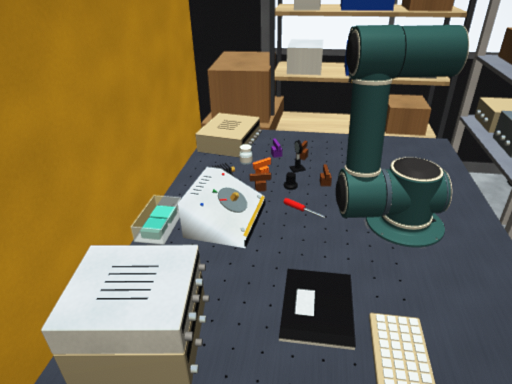

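View pics/t0.png

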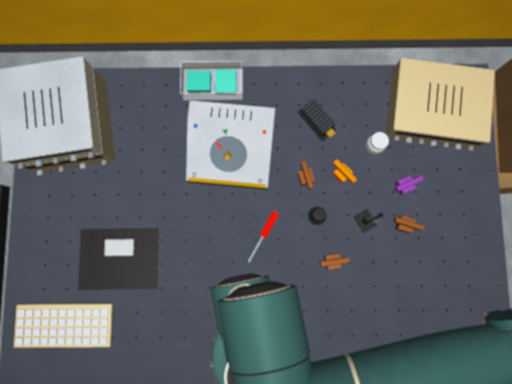

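Side view: box at about (222,205), orange handle near (261,172). Top view candidates: (344,172) bright orange; (306,174), (336,261) and (407,224) brown; (408,184) purple. The one at (344,172) fits because it is the only pure orange one. I'll confirm it in a crop.

```bash
python3 - <<'E'
from h import *
a=cv2.imread("pics/t0.png");b=cv2.imread("pics/s0.png")
c1=cv2.resize(a[90:210,180:380],None,fx=4,fy=4,interpolation=cv2.INTER_CUBIC)
c2=cv2.resize(b[130:250,170:370],None,fx=4,fy=4,interpolation=cv2.INTER_CUBIC)
cv2.imwrite("pics/c1.png",c1);cv2.imwrite("pics/c2.png",c2)
for n,im in(("top",a),("side",b)):
    hsv=cv2.cvtColor(im,cv2.COLOR_BGR2HSV)
    for nm,lo,hi in(("orange",(5,180,60),(18,255,255)),("red",(0,130,80),(4,255,255)),("red2",(172,130,80),(180,255,255)),("green",(50,120,50),(75,255,255))):
        m=cv2.inRange(hsv,lo,hi);k,l,s,c=cv2.connectedComponentsWithStats(m)
        print(n,nm,[(s[i,4],s[i,:4].tolist(),c[i].round(1).tolist(),hsv[l==i].mean(0).round().tolist()) for i in range(1,k) if s[i,4]>4 and s[i,4]<900 ])
E
```

```text
top orange [(np.int32(167), [334, 160, 22, 22], [342.6, 172.4], [16.0, 237.0, 194.0]), (np.int32(8), [307, 170, 3, 6], [308.5, 172.1], [13.0, 180.0, 152.0]), (np.int32(35), [399, 218, 15, 6], [407.0, 220.2], [13.0, 182.0, 146.0]), (np.int32(5), [413, 225, 5, 2], [415.0, 225.2], [13.0, 181.0, 156.0]), (np.int32(9), [419, 226, 4, 3], [420.3, 227.0], [13.0, 182.0, 152.0])]
top red [(np.int32(5), [216, 143, 5, 5], [218.0, 145.0], [0.0, 173.0, 219.0]), (np.int32(164), [261, 212, 17, 25], [269.0, 224.0], [2.0, 240.0, 227.0])]
top red2 [(np.int32(12), [215, 142, 7, 6], [217.6, 144.5], [179.0, 146.0, 205.0]), (np.int32(64), [260, 211, 19, 27], [269.8, 223.1], [178.0, 171.0, 167.0])]
top green []
side orange [(np.int32(11), [302, 141, 4, 5], [303.6, 143.3], [11.0, 193.0, 118.0]), (np.int32(37), [301, 149, 6, 10], [303.4, 152.9], [11.0, 191.0, 85.0]), (np.int32(416), [250, 158, 21, 32], [260.8, 172.7], [11.0, 204.0, 131.0]), (np.int32(120), [321, 165, 10, 20], [325.4, 176.8], [11.0, 191.0, 88.0])]
side red [(np.int32(10), [220, 199, 7, 2], [222.4, 199.3], [0.0, 168.0, 199.0]), (np.int32(116), [284, 198, 21, 13], [293.6, 203.8], [1.0, 220.0, 199.0])]
side red2 [(np.int32(6), [297, 202, 6, 3], [299.5, 203.0], [178.0, 160.0, 167.0])]
side green [(np.int32(5), [213, 190, 3, 2], [213.8, 190.6], [66.0, 167.0, 130.0])]
```

View pics/c1.png

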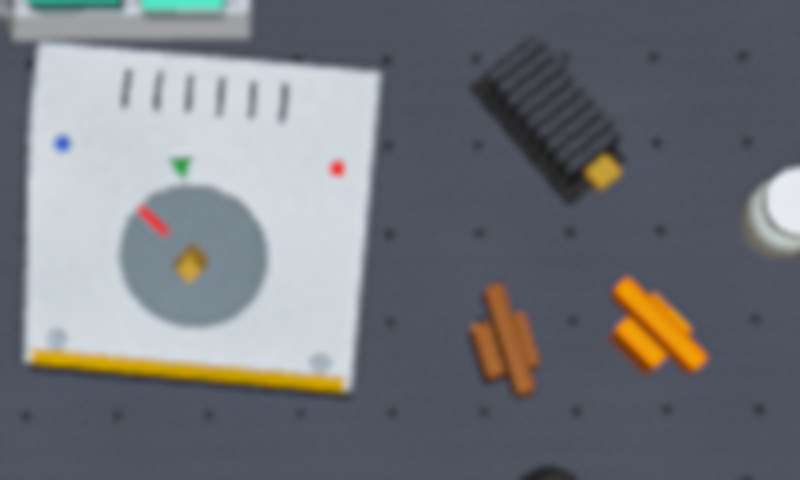

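View pics/c2.png

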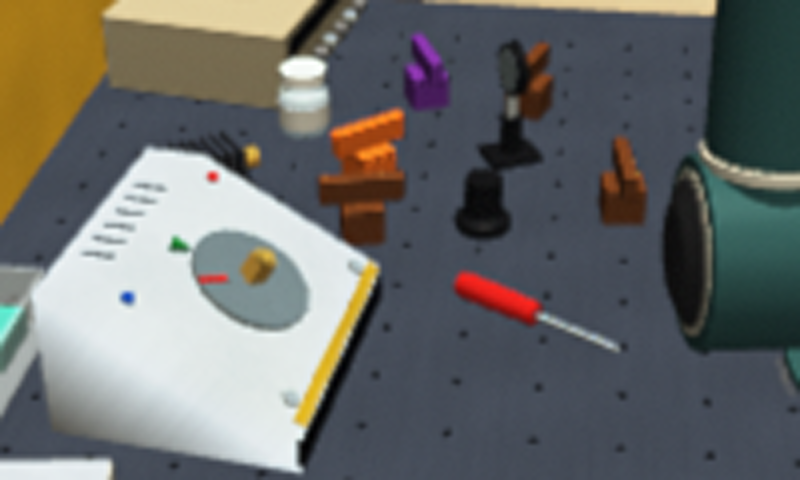

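The crops confirm it: the orange handle is at top (345,171), with a brown look-alike beside it at (306,174). In the top view the dial is at about (228,154), the red pointer at (218,145), the green wedge tip at (225,135), and the yellow front edge runs (188,179)–(265,187). Next, measuring.

```bash
cat > meas.py <<'E'
from h import *
def comp(m,near):
    k,l,s,c=cv2.connectedComponentsWithStats(m.astype(np.uint8)); 
    i=1+np.argmin(np.linalg.norm(c[1:]-near,axis=1)-0.02*s[1:,4]); return l==i
def pts(m): y,x=np.nonzero(m); return np.c_[x,y].astype(float)
if __name__=="__main__":
    t=cv2.imread("pics/t0.png");s=cv2.imread("pics/s0.png")
    ht=cv2.cvtColor(t,cv2.COLOR_BGR2HSV).astype(int);hs=cv2.cvtColor(s,cv2.COLOR_BGR2HSV).astype(int)
    # yellow front edge
    y=comp((abs(ht[...,0]-22)<5)&(ht[...,1]>150)&(np.indices(ht.shape[:2])[0]>165)&(np.indices(ht.shape[:2])[0]<200),(227,184))
    P=np.array([onplane("top",p,(0,0,.04))[:2] for p in pts(y)]);d=np.linalg.svd(P-P.mean(0))[2][0];d*=-np.sign(d[1])
    yaw=np.arctan2(d[1],d[0])+np.pi/2; print("edge",P.mean(0),len(P),"yaw",np.degrees(yaw),"len",np.ptp(P@d))
    Rb=R.from_euler("z",yaw).as_matrix(); n=Rb@[-.5,0,np.sqrt(3)/2]
    def dial(im,h,c0):
        near=np.hypot(*(np.indices(h.shape[:2])[::-1]-np.array(c0)[:,None,None]))<30
        m=near&(h[...,2]>80)&(h[...,2]<175)&(h[...,1]>15)&(h[...,1]<80)
        m=comp(m,c0);c=max(cv2.findContours(m.astype(np.uint8),cv2.RETR_EXTERNAL,cv2.CHAIN_APPROX_NONE)[0],key=len)
        return cv2.fitEllipse(cv2.convexHull(c))
    et,es=dial(t,ht,(228,154)),dial(s,hs,(232,200));print(et,es)
    print("tri dial",tri(es[0],et[0]))
    seat=onplane("top",et[0],(0,0,.1019));print("seat top-plane",seat)
    print("box from seat",seat-Rb@[-.027,0,.1019], "from edge", np.r_[P.mean(0),0]-Rb@[-.112,0,0])
    ex=Rb@[np.sqrt(3)/2,0,.5];ey=Rb@[0,1,0]
    def ang(n_,uv,h):
        q=onplane(n_,uv,seat,n)-seat; return np.degrees(np.arctan2(q@ey,q@ex)).round(1),(np.hypot(q@ey,q@ex)*1e3).round(1)
    for nm,im,h,rc,gc in(("top",t,ht,(218,145),(225,131)),("side",s,hs,(223,199),(214,191))):
        H=h[...,0];S=h[...,1]
        r=comp(((H<8)|(H>170))&(S>90),rc); g=comp((H>45)&(H<80)&(S>70)&(np.hypot(*(np.indices(H.shape)[::-1]-np.array(gc)[:,None,None]))<10),gc)
        print(nm,"red",pts(r).mean(0),ang(nm,pts(r).mean(0),0),"green",pts(g).mean(0),ang(nm,pts(g).mean(0),0),r.sum(),g.sum())
    # handle
    o=comp((ht[...,0]>=5)&(ht[...,0]<24)&(ht[...,1]>190)&(ht[...,2]>90),(343,172)); q=pts(o)
    V=ht[...,2][o]; print("V hist",np.histogram(V,8))
    b=o&(ht[...,2]>228); B=np.array([onplane("top",p,(0,0,.072))[:2] for p in pts(b)])
    r=cv2.minAreaRect((B*1e3).astype(np.float32)); print("bar",len(B),B.mean(0),r)
    dd=np.linalg.svd(B-B.mean(0))[2][0];print(np.degrees(np.arctan2(dd[1],dd[0])))
E
python3 meas.py
```

```text
edge [0.53988573 0.09144589] 269 yaw -6.006242574392727 len 0.24227122838890408
((227.9971160888672, 153.50628662109375), (34.849117279052734, 36.64469909667969), 115.30069732666016) ((230.51112365722656, 199.16635131835938), (20.236652374267578, 36.8974494934082), 118.95904541015625)
tri dial (array([0.62463347, 0.08110561, 0.09755032]), np.float64(0.003653410736359174))
seat top-plane [0.62183652 0.08057791 0.1019    ]
box from seat [6.48688308e-01 7.77527133e-02 9.71445147e-17] from edge [0.65127091 0.07972657 0.        ]
top red [218.26086957 144.91304348] (np.float64(51.8), np.float64(40.0)) green [224.66666667 131.08333333] (np.float64(11.3), np.float64(71.6)) 23 12
side red [222.76923077 199.46153846] (np.float64(52.8), np.float64(40.9)) green [214.11111111 190.22222222] (np.float64(12.0), np.float64(69.3)) 13 9
V hist (array([  48,   87,   59,  593, 2717, 7270, 8413, 1812]), array([113.   , 118.375, 123.75 , 129.125, 134.5  , 139.875, 145.25 ,
       150.625, 156.   ]))Traceback (most recent call last):
  File "meas.py", line 34, in <module>
    r=cv2.minAreaRect((B*1e3).astype(np.float32)); print("bar",len(B),B.mean(0),r)
cv2.error: OpenCV(4.12.0) /io/opencv/modules/imgproc/src/convhull.cpp:143: error: (-215:Assertion failed) total >= 0 && (depth == CV_32F || depth == CV_32S) in function 'convexHull'
```

```bash
python3 - <<'E'
from meas import *
t=cv2.imread("pics/t0.png");ht=cv2.cvtColor(t,cv2.COLOR_BGR2HSV).astype(int)
J,I=np.indices(ht.shape[:2])
near=(np.hypot(I-344,J-172)<22)&(I>326)
o=near&(ht[...,0]>=5)&(ht[...,0]<24)&(ht[...,1]>150)&(ht[...,2]>60)
print(np.histogram(ht[...,2][o],8)); print(o.sum())
for th in(200,215,228):
    b=comp(o&(ht[...,2]>th),(344,171)); B=np.array([onplane("top",p,(0,0,.072))[:2] for p in pts(b)])
    dd=np.linalg.svd(B-B.mean(0))[2]
    print(th,len(B),B.mean(0).round(4),np.degrees(np.arctan2(dd[0,1],dd[0,0])).round(1),np.ptp(B@dd[0]).round(4),np.ptp(B@dd[1]).round(4))
for r in ht[158:186,332:360,2]*o[158:186,332:360]: print(" ".join("%3d"%v for v in r))
E
```

```text
(array([ 16,  10,  12,  31,  14,  33,  38, 158]), array([114. , 129.5, 145. , 160.5, 176. , 191.5, 207. , 222.5, 238. ]))
312
200 142 [ 0.5714 -0.2848] -136.7 0.0858 0.0183
215 130 [ 0.5711 -0.2844] -136.7 0.0837 0.0161
228 75 [ 0.5702 -0.2836] -137.0 0.0814 0.0069
  0   0   0   0   0   0   0   0   0   0   0   0   0   0   0   0   0   0   0   0   0   0   0   0   0   0   0   0
  0   0   0   0   0   0   0   0   0   0   0   0   0   0   0   0   0   0   0   0   0   0   0   0   0   0   0   0
  0   0   0 192 219 213 175   0   0   0   0   0   0   0   0   0   0   0   0   0   0   0   0   0   0   0   0   0
  0   0 188 228 236 235 221 175   0   0   0   0   0   0   0   0   0   0   0   0   0   0   0   0   0   0   0   0
  0   0 208 234 237 236 234 220 174   0   0   0   0   0   0   0   0   0   0   0   0   0   0   0   0   0   0   0
  0 139 193 227 235 236 236 233 220 180   0   0   0   0   0   0   0   0   0   0   0   0   0   0   0   0   0   0
  0   0 157 200 227 234 235 236 232 222 210 207 191   0   0   0   0   0   0   0   0   0   0   0   0   0   0   0
  0   0 122 158 199 226 234 235 235 233 227 224 21
[... 1601 characters left out ...]
 237 238 228 174   0   0   0
  0   0   0   0   0   0   0 116 137 178 218 228 209   0   0   0   0 123 157 198 227 235 232 208   0   0   0   0
  0   0   0   0   0   0   0   0 117 137 167 179   0   0   0   0   0   0 124 158 196 215 200   0   0   0   0   0
  0   0   0   0   0   0   0   0   0 114   0   0   0   0   0   0   0   0   0   0 147 157   0   0   0   0   0   0
  0   0   0   0   0   0   0   0   0   0   0   0   0   0   0   0   0   0   0   0   0   0   0   0   0   0   0   0
  0   0   0   0   0   0   0   0   0   0   0   0   0   0   0   0   0   0   0   0   0   0   0   0   0   0   0   0
  0   0   0   0   0   0   0   0   0   0   0   0   0   0   0   0   0   0   0   0   0   0   0   0   0   0   0   0
```

```bash
cat >> h.py <<'E'
yaw=np.radians(-6.0); Rb=R.from_euler("z",yaw).as_matrix()
N=Rb@[-.5,0,np.sqrt(3)/2]; EX=Rb@[np.sqrt(3)/2,0,.5]; EY=Rb@[0,1,0]
def toolrot(zdir,xdir):
    z=np.array(zdir,float);z/=np.linalg.norm(z);x=np.array(xdir,float);x-=z*(x@z);x/=np.linalg.norm(x)
    return R.from_matrix(np.c_[x,np.cross(z,x),z])
def delta(p,Rt):
    s=bot.sense();Rc=R.from_euler("xyz",s["orientation"],degrees=True)
    print("dpos",(Rc.inv().apply(np.array(p)-s["position"])).round(4),"twist",(Rc.inv()*Rt).as_rotvec(degrees=True).round(2),"| t",round(s["clock"],2),"F",s["wrist_force"].round(1),"w",round(s["width"],4),"q",s["q"].round(0),"p",s["position"].round(4))
E
python3 - <<'E'
from meas import *
c=onplane("top",(345.0,171.1),(0,0,.072)); a=onplane("top",(338,167),(0,0,.072));b=onplane("top",(350,179),(0,0,.072))
e1=onplane("top",(335.3,161.3),(0,0,.072));e2=onplane("top",(354.8,180.9),(0,0,.072))
d=a-b;print("handle",c.round(4),"ang",np.degrees(np.arctan2(d[1],d[0])),np.linalg.norm(e1-e2), np.degrees(np.arctan2(*(e1-e2)[1::-1])))
print("side proj of handle bar ctr",proj("side",c))
s=cv2.imread("pics/s0.png");hs=cv2.cvtColor(s,cv2.COLOR_BGR2HSV).astype(int)
t=cv2.imread("pics/t0.png");ht=cv2.cvtColor(t,cv2.COLOR_BGR2HSV).astype(int)
seat=np.array([.6218,.0806,.1019])
print("seat,mid,tip top",proj("top",[seat,seat+.031*N]),"side",proj("side",[seat,seat+.031*N]))
for n,h,c0 in(("top",ht,(227,156)),("side",hs,(234,196))):
    J,I=np.indices(h.shape[:2]);m=(np.hypot(I-c0[0],J-c0[1])<8)&(h[...,1]>95)&(h[...,0]>12)&(h[...,0]<30)
    v=h[...,2]*m;print(n,m.sum(),pts(m).mean(0)); x,y=c0
    for r in v[y-7:y+8,x-8:x+9]: print(" ".join("%3d"%k for k in r))
E
python3 - <<'E'
from h import *
delta([.571,-.284,.16],toolrot([0,0,-1],[np.cos(np.radians(44)),np.sin(np.radians(44)),0]))
E
```

```text
handle [ 0.5679 -0.284   0.072 ] ang 43.10212269507347 0.08598226624470452 42.92058400998076
side proj of handle bar ctr [[262.0330572  159.62688191]]
seat,mid,tip top [[227.98997016 153.51794402]
 [226.83466249 156.64490342]] side [[231.75523701 198.22851417]
 [235.53144512 192.42735474]]
top 40 [227.075 155.65 ]
  0   0   0   0   0   0   0   0   0   0   0   0   0   0   0   0   0
  0   0   0   0   0   0   0   0   0   0   0   0   0   0   0   0   0
  0   0   0   0   0   0   0   0   0   0   0   0   0   0   0   0   0
  0   0   0   0   0   0   0   0 135 136   0   0   0   0   0   0   0
  0   0   0   0   0   0   0 145 151 144 138   0   0   0   0   0   0
  0   0   0   0   0   0 143 161 167 155 141 136   0   0   0   0   0
  0   0   0   0   0 134 156 177 181 167 148 136   0   0   0   0   0
  0   0   0   0   0 150 175 190 192 182 161 139   0   0   0   0   0
  0   0   0   0   0 160 185 195 197 192 174   0   0   0   0   0   0
  0   0   0   0   0   0 175 192 196 189 166   0   0   0   0   0   0
  0   0   0   0   0   0   0 177 183 171   0   0   0   0   0   0   0
  0   0   0   0   0   0   0   0   0 
[... 761 characters left out ...]
 0   0 158 157 156 146 111 111 128 137   0   0   0   0
  0   0   0   0 149 158 158 155 138 103  98 103   0   0   0   0   0
  0   0   0   0   0 155 157 145 112  99 100   0   0   0   0   0   0
  0   0   0   0   0 150 153 127 102  99 105   0   0   0   0   0   0
  0   0   0   0   0   0 140 109   0   0   0   0   0   0   0   0   0
  0   0   0   0   0   0   0   0   0   0   0   0   0   0   0   0   0
  0   0   0   0   0   0   0   0   0   0   0   0   0   0   0   0   0
  0   0   0   0   0   0   0   0   0   0   0   0   0   0   0   0   0
dpos [ 0.4933 -0.2706  0.0583] twist [-6.000e-02 -2.000e-02 -3.112e+01] | t 0.1 F [-0.1 -0.4  0.3] w 0.0929 q [-79.   7.  83.  -0.  91.  -2.] p [ 0.1504 -0.6578  0.218 ]
```

Emit:
{"name": "carry_out", "arguments": {"rows": [{"delta_pos": [0.18, -0.1, 0], "twist": [0, 0, -30]}, {"delta_pos": [0.18, -0.1, 0], "twist": [0, 0, -30]}, {"delta_pos": [0.18, -0.1, 0], "twist": [0, 0, -30]}, {"delta_pos": [0.18, -0.1, 0], "twist": [0, 0, -30]}, {"delta_pos": [0.18, -0.1, 0], "twist": [0, 0, -30]}], "jaw": 0.2}}

```text
clock: 0.52
position: [0.3048, -0.5187, 0.2184]
orientation: [-180.0, -0.0, 43.3]
wrist_force: [-0.5, -1.2, 1.0]
width: 0.064
finger_force: 0.0
```

```bash
cat > g.py <<'E'
from h import *
import sys
z=float(sys.argv[1]); a=np.radians(43); delta([.568,-.284,z],toolrot([0,0,-1],[np.cos(a),np.sin(a),0]))
E
python3 g.py .21
```

```text
dpos [0.3525 0.0099 0.0084] twist [-0.02 -0.01  0.33] | t 0.52 F [-0.5 -1.2  1. ] w 0.064 q [-62.  -2.  92.   0.  91. -15.] p [ 0.3048 -0.5187  0.2184]
```

Emit:
{"name": "carry_out", "arguments": {"rows": [{"delta_pos": [0.176, 0.005, 0], "twist": [0, 0, 0]}, {"delta_pos": [0.176, 0.005, 0]}, {"delta_pos": [0.176, 0.005, 0]}, {"delta_pos": [0.176, 0.005, 0]}, {"delta_pos": [0.176, 0.005, 0]}]}}

```text
validation failed for argument at $.ro...
```

Emit:
{"name": "carry_out", "arguments": {"rows": [{"delta_pos": [0.176, 0.005, 0], "twist": [0, 0, 0]}, {"delta_pos": [0.176, 0.005, 0]}, {"delta_pos": [0.176, 0.005, 0]}, {"delta_pos": [0.176, 0.005, 0]}, {"delta_pos": [0.176, 0.005, 0]}]}}

```text
validation failed for argument at $.ro...
```

Emit:
{"name": "carry_out", "arguments": {"rows": [{"delta_pos": [0, 0, 0.09]}, {"delta_pos": [0, 0, 0.09]}, {"delta_pos": [0, 0, 0.09]}, {"delta_pos": [0, 0, 0.09]}]}}

```text
validation failed for argument at $.ro...
```

```bash
python3 g.py .046; python3 - <<'E'
from h import *
im=snap("top","t1");s=snap("side","s1")
cv2.imwrite("pics/c3.png",np.hstack([cv2.resize(im[110:230,290:390,::-1],None,fx=4,fy=4),cv2.resize(s[100:220,210:310,::-1],None,fx=4,fy=4)]))
E
```

```text
dpos [0.3525 0.01   0.1724] twist [-0.02 -0.01  0.33] | t 0.52 F [-0.5 -1.2  1. ] w 0.064 q [-62.  -2.  92.   0.  91. -15.] p [ 0.3048 -0.5187  0.2184]
```

View pics/c3.png

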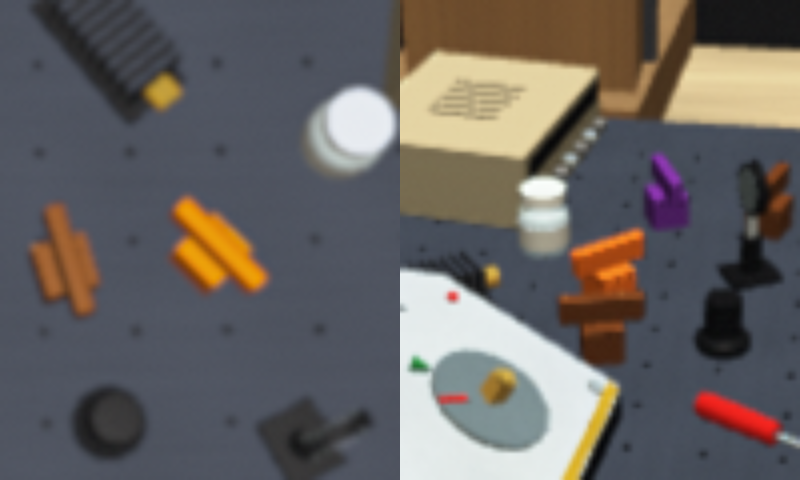

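The moves were refused because every row needs both fields, so nothing has moved. The orange handle is at crop (220,245), as before. Resending the moves.

Emit:
{"name": "carry_out", "arguments": {"rows": [{"delta_pos": [0.176, 0.005, 0], "twist": [0, 0, 0]}, {"delta_pos": [0.176, 0.005, 0], "twist": [0, 0, 0]}, {"delta_pos": [0.176, 0.005, 0], "twist": [0, 0, 0]}, {"delta_pos": [0.176, 0.005, 0], "twist": [0, 0, 0]}, {"delta_pos": [0.176, 0.005, 0], "twist": [0, 0, 0]}]}}

```text
clock: 1.03
position: [0.4389, -0.4013, 0.2184]
orientation: [-180.0, -0.1, 43.0]
wrist_force: [-0.5, 0.8, 0.0]
width: 0.0563
finger_force: 0.0
```

Emit:
{"name": "carry_out", "arguments": {"rows": [{"delta_pos": [0.176, 0.005, 0], "twist": [0, 0, 0]}, {"delta_pos": [0.176, 0.005, 0], "twist": [0, 0, 0]}, {"delta_pos": [0.176, 0.005, 0], "twist": [0, 0, 0]}, {"delta_pos": [0.176, 0.005, 0], "twist": [0, 0, 0]}, {"delta_pos": [0.176, 0.005, 0], "twist": [0, 0, 0]}]}}

```text
clock: 1.45
position: [0.5712, -0.2852, 0.218]
orientation: [-179.9, -0.0, 43.0]
wrist_force: [0.3, 0.3, 0.5]
width: 0.0558
finger_force: 0.0
```

Emit:
{"name": "carry_out", "arguments": {"rows": [{"delta_pos": [0, 0, 0.09], "twist": [0, 0, 0]}, {"delta_pos": [0, 0, 0.09], "twist": [0, 0, 0]}, {"delta_pos": [0, 0, 0.09], "twist": [0, 0, 0]}, {"delta_pos": [0, 0, 0.09], "twist": [0, 0, 0]}]}}

```text
clock: 1.78
position: [0.5668, -0.2883, 0.1259]
orientation: [-179.7, 0.1, 42.8]
wrist_force: [-0.2, 0.5, 0.4]
width: 0.0559
finger_force: 0.0
```

```bash
python3 g.py .046; python3 - <<'E'
from h import *
im=snap("top","t2");s=snap("side","s2")
cv2.imwrite("pics/c4.png",np.hstack([cv2.resize(im[110:230,290:390,::-1],None,fx=4,fy=4),cv2.resize(s[100:220,210:310,::-1],None,fx=4,fy=4)]))
E
```

```text
dpos [ 0.0039 -0.0019  0.0799] twist [-0.29  0.1  -0.16] | t 1.78 F [-0.2  0.5  0.4] w 0.0559 q [-29.   4.  94.  -0.  82.  18.] p [ 0.5668 -0.2883  0.1259]
```

View pics/c4.png

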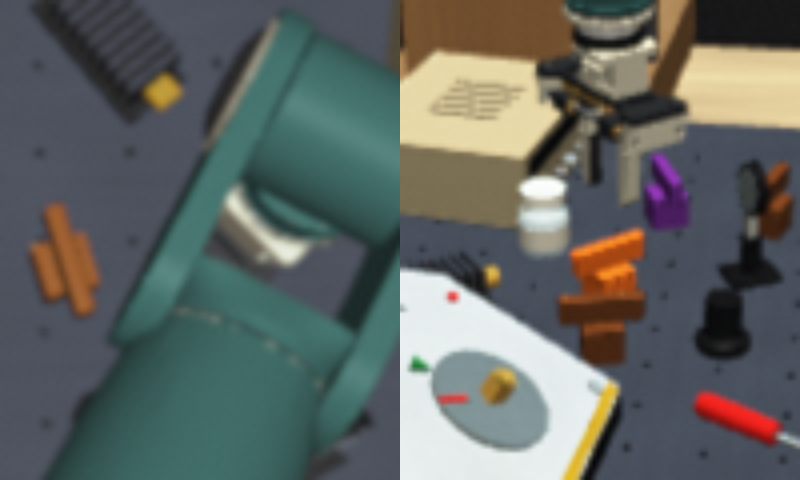

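Side view: the fingers are straddling directly above the orange bar (fingertips at crop (595,180) and (630,200), bar at (607,245)). Descending.

Emit:
{"name": "carry_out", "arguments": {"rows": [{"delta_pos": [0, 0, 0.03], "twist": [0, 0, 0]}, {"delta_pos": [0, 0, 0.03], "twist": [0, 0, 0]}, {"delta_pos": [0, 0, 0.03], "twist": [0, 0, 0]}, {"delta_pos": [0, 0, 0.03], "twist": [0, 0, 0]}]}}

```text
clock: 2.22
position: [0.5689, -0.2888, 0.1011]
orientation: [179.9, -0.0, 42.9]
wrist_force: [-0.3, -0.6, 0.7]
width: 0.0561
finger_force: 0.0
```

```bash
python3 g.py .046
```

```text
dpos [ 0.0025 -0.0043  0.0551] twist [ 0.12 -0.04 -0.14] | t 2.22 F [-0.3 -0.6  0.7] w 0.0561 q [-29.   5.  95.  -0.  79.  18.] p [ 0.5689 -0.2888  0.1011]
```

Emit:
{"name": "carry_out", "arguments": {"rows": [{"delta_pos": [0.003, -0.004, 0.03], "twist": [0, 0, 0]}, {"delta_pos": [0.003, -0.004, 0.055], "twist": [0, 0, 0]}, {"delta_pos": [0.003, -0.004, 0.055], "twist": [0, 0, 0]}, {"delta_pos": [0.003, -0.004, 0.055], "twist": [0, 0, 0]}]}}

```text
clock: 2.55
position: [0.5679, -0.2834, 0.0447]
orientation: [-180.0, 0.0, 42.9]
wrist_force: [-0.6, -0.5, 0.8]
width: 0.0557
finger_force: 0.0
```

```bash
python3 g.py .046
```

```text
dpos [-0.0004  0.0005 -0.0013] twist [-0.02  0.01 -0.12] | t 2.55 F [-0.6 -0.5  0.8] w 0.0557 q [-29.   7.  98.  -0.  74.  18.] p [ 0.5679 -0.2834  0.0447]
```

Emit:
{"name": "carry_out", "arguments": {"rows": [{"delta_pos": [0, 0, -0.001], "twist": [0, 0, 0]}, {"delta_pos": [0, 0, -0.001], "twist": [0, 0, 0]}, {"delta_pos": [0, 0, -0.001], "twist": [0, 0, 0]}, {"delta_pos": [0, 0, -0.001], "twist": [0, 0, 0]}, {"delta_pos": [0, 0, -0.001], "twist": [0, 0, 0]}], "jaw": -1}}

```text
clock: 2.97
position: [0.5681, -0.2834, 0.0454]
orientation: [180.0, -0.0, 42.9]
wrist_force: [0.8, 1.1, -0.1]
width: 0.0269
finger_force: 0.0
```

Emit:
{"name": "carry_out", "arguments": {"rows": [{"delta_pos": [0, 0, 0], "twist": [0, 0, 0]}, {"delta_pos": [0, 0, 0], "twist": [0, 0, 0]}, {"delta_pos": [0, 0, 0], "twist": [0, 0, 0]}]}}

```text
clock: 3.22
position: [0.5678, -0.2832, 0.0445]
orientation: [-180.0, 0.0, 42.9]
wrist_force: [-0.0, -0.2, -2.0]
width: 0.0159
finger_force: 30.0
```

Emit:
{"name": "carry_out", "arguments": {"rows": [{"delta_pos": [0, 0, -0.03], "twist": [0, 0, 0]}, {"delta_pos": [0, 0, -0.07], "twist": [0, 0, 0]}, {"delta_pos": [0, 0, -0.11], "twist": [0, 0, 0]}, {"delta_pos": [0, 0, -0.15], "twist": [0, 0, 0]}, {"delta_pos": [0, 0, -0.19], "twist": [0, 0, 0]}]}}

```text
clock: 3.63
position: [0.5674, -0.283, 0.2364]
orientation: [-180.0, 0.0, 42.9]
wrist_force: [0.2, -0.9, -2.4]
width: 0.0161
finger_force: 30.0
```

```bash
cat > m.py <<'E'
from h import *
import sys
hgt=float(sys.argv[1]); a=np.radians(float(sys.argv[2])); off=float(sys.argv[3]) if len(sys.argv)>3 else 0
seat=np.array([.6218,.0806,.1019]); xd=np.cos(a)*EX+np.sin(a)*EY
# hgt: mouth of bore above seat along N; off: handle centre ahead of tcp along tool x
delta(seat+N*(hgt+.0445)-xd*off,toolrot(-N,xd))
E
python3 m.py .09 52
```

```text
dpos [ 0.2431 -0.2801  0.0181] twist [-23.15  19.12  -3.05] | t 3.63 F [ 0.2 -0.9 -2.4] w 0.0161 q [-29.   1.  87.  -0.  92.  18.] p [ 0.5674 -0.283   0.2364]
```

Emit:
{"name": "carry_out", "arguments": {"rows": [{"delta_pos": [0.024, -0.028, 0], "twist": [0, 0, 0]}, {"delta_pos": [0.048, -0.056, 0], "twist": [0, 0, 0]}, {"delta_pos": [0.072, -0.084, -0.01], "twist": [0, 0, 0]}, {"delta_pos": [0.096, -0.112, -0.02], "twist": [0, 0, 0]}, {"delta_pos": [0.12, -0.14, -0.03], "twist": [0, 0, 0]}]}}

```text
clock: 4.05
position: [0.5599, -0.0974, 0.2648]
orientation: [-180.0, 0.0, 42.9]
wrist_force: [0.5, -0.3, -1.1]
width: 0.016
finger_force: 30.0
```

Emit:
{"name": "carry_out", "arguments": {"rows": [{"delta_pos": [0.024, -0.028, 0], "twist": [-4.6, 3.8, -0.6]}, {"delta_pos": [0.048, -0.056, 0], "twist": [-9.2, 7.6, -1.2]}, {"delta_pos": [0.072, -0.084, 0], "twist": [-13.8, 11.4, -1.8]}, {"delta_pos": [0.096, -0.112, 0], "twist": [-18.4, 15.2, -2.4]}, {"delta_pos": [0.12, -0.14, 0], "twist": [-23, 19, -3]}]}}

```text
clock: 4.47
position: [0.5527, 0.0867, 0.2654]
orientation: [155.5, -18.1, 49.9]
wrist_force: [1.6, -0.8, -1.9]
width: 0.0161
finger_force: 30.0
```

```bash
python3 m.py .06 52
```

```text
dpos [-0.0127 -0.0178  0.0717] twist [ 0.07 -0.19 -0.07] | t 4.47 F [ 1.6 -0.8 -1.9] w 0.0161 q [ 11. -27. 112.  -9.  67.  56.] p [0.5527 0.0867 0.2654]
```

Emit:
{"name": "carry_out", "arguments": {"rows": [{"delta_pos": [-0.013, -0.018, 0.02], "twist": [0, 0, 0]}, {"delta_pos": [-0.013, -0.018, 0.05], "twist": [0, 0, 0]}, {"delta_pos": [-0.013, -0.018, 0.072], "twist": [0, 0, 0]}, {"delta_pos": [-0.013, -0.018, 0.072], "twist": [0, 0, 0]}, {"delta_pos": [-0.013, -0.018, 0.072], "twist": [0, 0, 0]}]}}

```text
clock: 4.88
position: [0.5693, 0.0842, 0.1902]
orientation: [155.8, -17.7, 49.8]
wrist_force: [0.2, 0.1, -1.2]
width: 0.016
finger_force: 30.0
```

```bash
python3 m.py .06 52; python3 - <<'E'
from h import *
im=snap("top","t3");s=snap("side","s3")
cv2.imwrite("pics/c5.png",np.hstack([cv2.resize(im[100:200,178:278,::-1],None,fx=4,fy=4,interpolation=2),cv2.resize(s[140:240,180:280,::-1],None,fx=4,fy=4,interpolation=2)]))
p=bot.sense()["position"];Rc=R.from_euler("xyz",bot.sense()["orientation"],degrees=True)
q=[[0,0,.0445],[.022,.022,.0445],[.022,-.022,.0445],[-.022,.022,.0445],[-.022,-.022,.0445],[.045,0,-.0275],[-.045,0,-.0275]]
for n in("side","top"): print(n,proj(n,p+Rc.apply(q)).round(1).tolist(),"tip",proj(n,np.array([.6218,.0806,.1019])+.031*N).round(1))
E
```

```text
dpos [ 0.0023 -0.0001 -0.0017] twist [-0.21  0.23 -0.04] | t 4.88 F [ 0.2  0.1 -1.2] w 0.016 q [ 10. -24. 116.  -9.  59.  57.] p [0.5693 0.0842 0.1902]
side [[239.3, 186.5], [231.4, 182.4], [237.5, 191.7], [241.0, 181.6], [247.1, 190.7], [238.5, 172.8], [258.3, 171.5]] tip [[235.5 192.4]]
top [[226.3, 159.7], [225.6, 149.6], [215.9, 159.9], [236.8, 159.4], [227.0, 169.6], [211.3, 157.3], [235.3, 178.1]] tip [[226.8 156.6]]
```

View pics/c5.png

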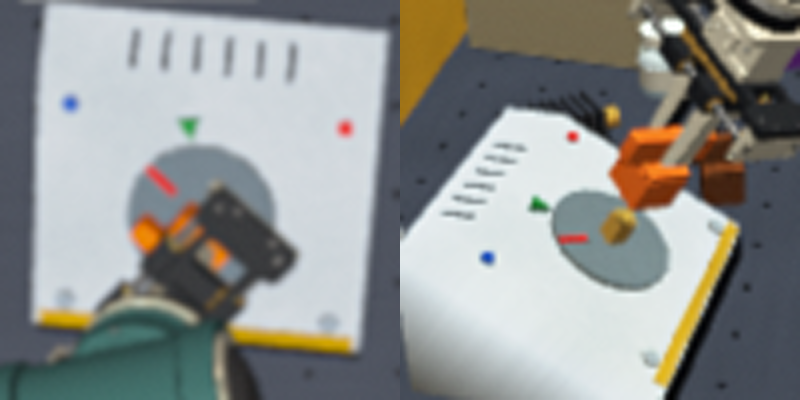

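The handle is held above the shaft. In the side crop the hub's lower corner is at (634,208) and the shaft tip at (625,212); the top crop shows the bar's end at (145,232). Next I'll compare the handle's extremes with the prediction to find any offset along the bar.

```bash
cat > ext.py <<'E'
from h import *
def ext(tag):
    st=bot.sense();p=st["position"];Rc=R.from_euler("xyz",st["orientation"],degrees=True)
    bar=[[x,y,z] for x in(.045,-.045) for y in(.008,-.008) for z in(.0025,-.0275)]
    hub=[[x,y,z] for x in(.022,-.022) for y in(.022,-.022) for z in(.0445,.0025)]
    for n,f in(("top","t"),("side","s")):
        im=cv2.imread(f"pics/{f}{tag}.png");h=cv2.cvtColor(im,cv2.COLOR_BGR2HSV).astype(int);J,I=np.indices(h.shape[:2])
        b=h[...,0:1].squeeze()
        Q=proj(n,p+Rc.apply(bar+hub)); c=Q.mean(0)
        m=(h[...,0]>=5)&(h[...,0]<20)&(h[...,1]>185)&(h[...,2]>80)&(np.hypot(I-c[0],J-c[1])<22)
        if n=="side": m&=(I<250)
        P=np.c_[I[m],J[m]]
        s=proj(n,[p,p+Rc.apply([.01,0,0])]);g=(s[1]-s[0]);ppm=np.linalg.norm(g)/10
        ex=P-c
        for lab,v in(("-u",(-1,0)),("+v",(0,1)),("-v",(0,-1)),("barx",g/np.linalg.norm(g))):
            v=np.array(v,float);print(n,lab,"meas",round(np.sort(P@v)[-3:].mean()+.3,1),"pred bar/hub",(Q@v)[:8].max().round(1),(Q@v)[8:].max().round(1),"px/mm barx",(g@v/10).round(3))
if __name__=="__main__":
    import sys;ext(sys.argv[1])
E
python3 ext.py 3
```

```text
top -u meas -211.7 pred bar/hub -209.4 -213.9 px/mm barx 0.261
top +v meas 164.6 pred bar/hub 180.0 174.4 px/mm barx -0.228
top -v meas -152.0 pred bar/hub -152.1 -149.6 px/mm barx 0.228
top barx meas -262.3 pred bar/hub -261.5 -267.9 px/mm barx 0.347
side -u meas -232.4 pred bar/hub -233.4 -231.4 px/mm barx 0.221
side +v meas 195.6 pred bar/hub 180.8 191.7 px/mm barx 0.017
side -v meas -170.7 pred bar/hub -169.8 -173.3 px/mm barx -0.017
side barx meas -217.3 pred bar/hub -219.1 -216.7 px/mm barx 0.221
```

Emit:
{"name": "carry_out", "arguments": {"rows": [{"delta_pos": [0.003, 0, 0.01], "twist": [-0.2, 0.2, 0]}, {"delta_pos": [0.003, 0, 0.02], "twist": [-0.2, 0.2, 0]}, {"delta_pos": [0.003, 0, 0.023], "twist": [-0.2, 0.2, 0]}, {"delta_pos": [0.003, 0, 0.023], "twist": [-0.2, 0.2, 0]}]}}

```text
clock: 5.32
position: [0.5829, 0.0851, 0.1707]
orientation: [155.5, -17.9, 49.9]
wrist_force: [-0.3, -0.9, -2.0]
width: 0.0158
finger_force: 30.0
```

```bash
python3 m.py .026 52 -0.001;python3 - <<'E'
from h import *
im=snap("top","t4");s=snap("side","s4")
cv2.imwrite("pics/c6.png",np.hstack([cv2.resize(im[120:180,200:260,::-1],None,fx=6.6,fy=6.6,interpolation=2),cv2.resize(s[160:220,205:265,::-1],None,fx=6.6,fy=6.6,interpolation=2)]))
E
```

```text
dpos [ 0.0003 -0.0001  0.0087] twist [ 0.01  0.   -0.04] | t 5.32 F [-0.3 -0.9 -2. ] w 0.0158 q [ 10. -21. 116.  -9.  57.  57.] p [0.5829 0.0851 0.1707]
```

View pics/c6.png

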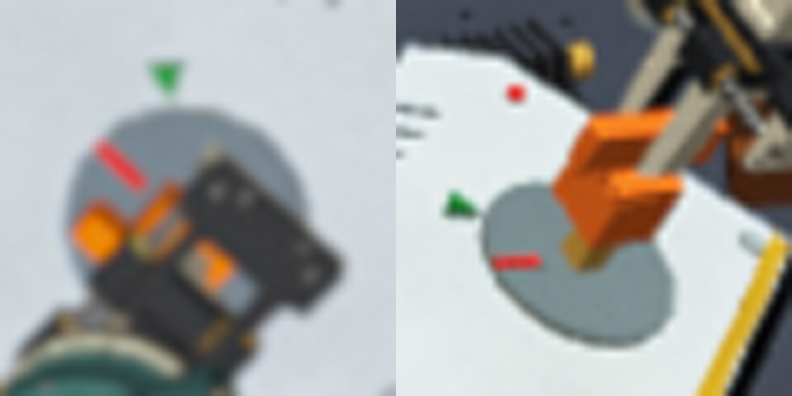

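The hub is just above the shaft: in the side crop its lower corner is at (603,252) and brass shows at (585,255). Inserting in small steps.

Emit:
{"name": "carry_out", "arguments": {"rows": [{"delta_pos": [0, 0, 0.003], "twist": [0, 0, 0]}, {"delta_pos": [0, 0, 0.006], "twist": [0, 0, 0]}, {"delta_pos": [0, 0, 0.009], "twist": [0, 0, 0]}, {"delta_pos": [0, 0, 0.009], "twist": [0, 0, 0]}]}}

```text
clock: 5.75
position: [0.5874, 0.085, 0.1646]
orientation: [155.5, -18.0, 49.9]
wrist_force: [-8.5, -0.5, 5.3]
width: 0.0158
finger_force: 30.0
```

```bash
python3 m.py .02 52 -0.001;python3 -c "
from h import *
s=bot.sense();Rc=R.from_euler('xyz',s['orientation'],degrees=True);print(Rc.inv().apply(s['wrist_force']),Rc.inv().apply(s['moment']))"
```

```text
dpos [-0.0004 -0.0006  0.0072] twist [ 0.05 -0.08 -0.06] | t 5.75 F [-8.5 -0.5  5.3] w 0.0158 q [ 10. -21. 116.  -9.  56.  57.] p [0.5874 0.085  0.1646]
[-3.98855091 -2.77933718 -8.79200141] [ 0.97740008 -1.04809787  0.01178563]
```

Emit:
{"name": "carry_out", "arguments": {"rows": [{"delta_pos": [-0.0015, -0.001, 0], "twist": [0, 0, 0]}, {"delta_pos": [-0.0015, -0.001, 0.001], "twist": [0, 0, 0]}, {"delta_pos": [-0.0015, -0.001, 0.002], "twist": [0, 0, 0]}, {"delta_pos": [-0.0015, -0.001, 0.002], "twist": [0, 0, 0]}]}}

```text
clock: 6.08
position: [0.5868, 0.0845, 0.1612]
orientation: [155.5, -18.0, 49.9]
wrist_force: [-3.3, 1.5, -1.6]
width: 0.0159
finger_force: 30.0
```

```bash
cat >> m.py <<'E'
s=bot.sense();Rc=R.from_euler('xyz',s['orientation'],degrees=True);print("tool F",Rc.inv().apply(s['wrist_force']).round(1),"M",Rc.inv().apply(s['moment']).round(2))
E
python3 m.py .02 52 -0.001
```

```text
dpos [0.0014 0.0008 0.0045] twist [ 0.03 -0.07 -0.05] | t 6.08 F [-3.3  1.5 -1.6] w 0.0159 q [ 10. -21. 117.  -9.  55.  57.] p [0.5868 0.0845 0.1612]
tool F [-1.4 -3.7 -0.4] M [ 0.94 -0.3  -0.03]
```

Emit:
{"name": "carry_out", "arguments": {"rows": [{"delta_pos": [0, -0.0007, 0.0015], "twist": [0, 0, 0]}, {"delta_pos": [0, -0.0007, 0.003], "twist": [0, 0, 0]}, {"delta_pos": [0, -0.0007, 0.0045], "twist": [0, 0, 0]}, {"delta_pos": [0, -0.0007, 0.006], "twist": [0, 0, 0]}, {"delta_pos": [0, -0.0007, 0.006], "twist": [0, 0, 0]}]}}

```text
clock: 6.5
position: [0.5895, 0.0844, 0.1558]
orientation: [155.5, -18.0, 49.9]
wrist_force: [-0.9, -1.4, -3.0]
width: 0.0158
finger_force: 30.0
```

```bash
python3 m.py 0 52 -0.001
```

```text
dpos [0.0014 0.0012 0.0184] twist [ 0.06 -0.05 -0.04] | t 6.5 F [-0.9 -1.4 -3. ] w 0.0158 q [ 10. -20. 117. -10.  55.  57.] p [0.5895 0.0844 0.1558]
tool F [-2.5 -0.8  2.2] M [ 0.24 -0.62 -0.  ]
```

Emit:
{"name": "carry_out", "arguments": {"rows": [{"delta_pos": [-0.0003, 0, 0.0025], "twist": [0, 0, 0]}, {"delta_pos": [-0.0003, 0, 0.005], "twist": [0, 0, 0]}, {"delta_pos": [-0.0003, 0, 0.0075], "twist": [0, 0, 0]}, {"delta_pos": [-0.0003, 0, 0.01], "twist": [0, 0, 0]}, {"delta_pos": [-0.0003, 0, 0.01], "twist": [0, 0, 0]}]}}

```text
clock: 6.92
position: [0.5944, 0.0837, 0.1469]
orientation: [155.5, -18.0, 49.9]
wrist_force: [0.2, -1.1, -2.7]
width: 0.0159
finger_force: 30.0
```

```bash
python3 m.py 0 52 -0.001
```

```text
dpos [0.0017 0.0012 0.0083] twist [ 0.06 -0.06 -0.04] | t 6.92 F [ 0.2 -1.1 -2.7] w 0.0159 q [  9. -19. 117. -10.  54.  57.] p [0.5944 0.0837 0.1469]
tool F [-1.5 -0.2  2.4] M [ 0.35 -0.59 -0.02]
```

Emit:
{"name": "carry_out", "arguments": {"rows": [{"delta_pos": [-0.0002, 0, 0.002], "twist": [0, 0, 0]}, {"delta_pos": [-0.0002, 0, 0.004], "twist": [0, 0, 0]}, {"delta_pos": [-0.0002, 0, 0.006], "twist": [0, 0, 0]}, {"delta_pos": [-0.0002, 0, 0.006], "twist": [0, 0, 0]}]}}

```text
clock: 7.25
position: [0.5972, 0.0833, 0.1418]
orientation: [155.5, -18.0, 49.9]
wrist_force: [-1.2, -1.0, -4.5]
width: 0.016
finger_force: 30.0
```

Emit:
{"name": "carry_out", "arguments": {"rows": [{"delta_pos": [0, 0, 0.001], "twist": [0, 0, 0]}, {"delta_pos": [0, 0, 0.002], "twist": [0, 0, 0]}, {"delta_pos": [0, 0, 0.002], "twist": [0, 0, 0]}]}}

```text
clock: 7.5
position: [0.5979, 0.0833, 0.1411]
orientation: [155.5, -18.0, 49.9]
wrist_force: [-17.2, -1.7, 7.9]
width: 0.016
finger_force: 30.0
```

```bash
python3 m.py 0 52 -0.001
```

```text
dpos [0.0017 0.0011 0.0015] twist [ 0.05 -0.06 -0.05] | t 7.5 F [-17.2  -1.7   7.9] w 0.016 q [  9. -18. 117. -10.  53.  57.] p [0.5979 0.0833 0.1411]
tool F [ -9.3  -6.3 -15.3] M [ 1.45 -1.66  0.05]
```

Emit:
{"name": "carry_out", "arguments": {"rows": [{"delta_pos": [-0.001, -0.0007, 0], "twist": [0, 0, 0]}, {"delta_pos": [-0.001, -0.0007, 0.0005], "twist": [0, 0, 0]}, {"delta_pos": [-0.001, -0.0007, 0.001], "twist": [0, 0, 0]}, {"delta_pos": [-0.001, -0.0007, 0.001], "twist": [0, 0, 0]}]}}

```text
clock: 7.83
position: [0.5978, 0.0831, 0.1409]
orientation: [155.4, -18.1, 49.9]
wrist_force: [-22.4, -0.6, 16.9]
width: 0.0158
finger_force: 30.0
```

```bash
python3 m.py 0 52 -0.001;python3 - <<'E'
from h import *
im=snap("top","t5");s=snap("side","s5")
cv2.imwrite("pics/c7.png",np.hstack([cv2.resize(im[120:180,200:260,::-1],None,fx=6.6,fy=6.6,interpolation=2),cv2.resize(s[160:220,205:265,::-1],None,fx=6.6,fy=6.6,interpolation=2)]))
E
```

```text
dpos [0.0019 0.0011 0.0014] twist [ 0.11 -0.15 -0.06] | t 7.83 F [-22.4  -0.6  16.9] w 0.0158 q [  9. -18. 117. -10.  53.  57.] p [0.5978 0.0831 0.1409]
tool F [ -9.   -6.6 -25.8] M [ 1.55 -1.63  0.03]
```

View pics/c7.png

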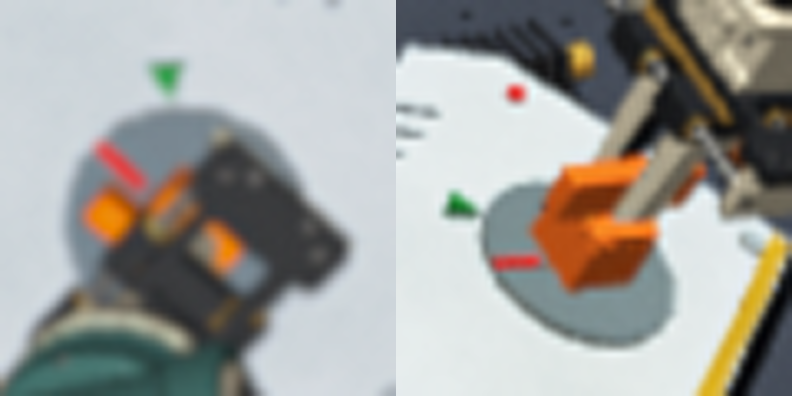

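The side crop shows the hub flush on the dial with no brass visible, and the axial force rose to 26 N with no further travel, so the handle is home. I'll ease the pressure and turn clockwise (+ tool z).

Emit:
{"name": "carry_out", "arguments": {"rows": [{"delta_pos": [0, 0, -0.0012], "twist": [0, 0, 2]}, {"delta_pos": [0, 0, -0.0015], "twist": [0, 0, 5]}, {"delta_pos": [0, 0, -0.0015], "twist": [0, 0, 8]}, {"delta_pos": [0, 0, -0.0015], "twist": [0, 0, 11]}, {"delta_pos": [0, 0, -0.0015], "twist": [0, 0, 14]}]}}

```text
clock: 8.35
position: [0.597, 0.0831, 0.1407]
orientation: [160.4, -23.4, 35.9]
wrist_force: [-4.0, 0.8, 1.2]
width: 0.0158
finger_force: 30.0
```

```bash
python3 m.py 0 52 -0.001
```

```text
dpos [0.0027 0.001  0.0016] twist [  0.07  -0.13 -14.19] | t 8.35 F [-4.   0.8  1.2] w 0.0158 q [  9. -18. 117. -10.  53.  71.] p [0.597  0.0831 0.1407]
tool F [-2.1 -2.1 -3.1] M [ 0.56 -0.6  -0.09]
```

Forces are low. Turning on.

Emit:
{"name": "carry_out", "arguments": {"rows": [{"delta_pos": [0, 0, 0], "twist": [0, 0, 3]}, {"delta_pos": [0, 0, 0], "twist": [0, 0, 6]}, {"delta_pos": [0, 0, 0], "twist": [0, 0, 9]}, {"delta_pos": [0, 0, 0], "twist": [0, 0, 12]}, {"delta_pos": [0, 0, 0], "twist": [0, 0, 15]}]}}

```text
clock: 8.77
position: [0.597, 0.0831, 0.1407]
orientation: [167.3, -27.6, 19.9]
wrist_force: [-5.2, 0.2, 1.3]
width: 0.0164
finger_force: 30.0
```

```bash
python3 m.py 0 23 -0.001; cat > ang.py <<'E'
from meas import *
import sys
seat=np.array([.6218,.0806,.1019])
def go(tag):
  for n,f,gc in(("top","t",(225,131)),("side","s",(214,191))):
    im=snap(n,f+tag)[:,:,::-1].copy();h=cv2.cvtColor(im,cv2.COLOR_BGR2HSV).astype(int);H=h[...,0];S=h[...,1];J,I=np.indices(H.shape)
    c=proj(n,seat)[0]
    near=np.hypot(I-c[0],J-c[1])<24
    for lab,m in(("red",near&((H<5)|(H>170))&(S>90)),("green",(np.hypot(I-gc[0],J-gc[1])<10)&(H>45)&(H<80)&(S>70))):
        k,l,st,ce=cv2.connectedComponentsWithStats(m.astype(np.uint8))
        for i in range(1,k):
            if st[i,4]<4: continue
            q=onplane(n,ce[i],seat,N)-seat
            print(n,lab,st[i,4],ce[i].round(1),"ang",np.degrees(np.arctan2(q@EY,q@EX)).round(1),"r",(np.hypot(q@EX,q@EY)*1e3).round(1))
go(sys.argv[1])
E
python3 ang.py 6
```

```text
dpos [0.0031 0.0007 0.0015] twist [ 0.02 -0.14 -0.19] | t 8.77 F [-5.2  0.2  1.3] w 0.0164 q [  9. -18. 117. -10.  53.  86.] p [0.597  0.0831 0.1407]
tool F [-3.6 -1.2 -3.7] M [ 0.34 -0.9  -0.06]
top red 19 [221.2 141.1] ang 31.5 r 44.3
top green 11 [224.8 131.1] ang 10.9 r 71.6
side red 17 [221.8 196.1] ang 29.8 r 39.3
side green 9 [214.1 190.2] ang 12.0 r 69.4
```

Emit:
{"name": "carry_out", "arguments": {"rows": [{"delta_pos": [0, 0, 0], "twist": [0, 0, 3]}, {"delta_pos": [0, 0, 0], "twist": [0, 0, 7]}, {"delta_pos": [0, 0, 0], "twist": [0, 0, 11]}, {"delta_pos": [0, 0, 0], "twist": [0, 0, 15]}, {"delta_pos": [0, 0, 0], "twist": [0, 0, 18]}]}}

```text
clock: 9.28
position: [0.597, 0.083, 0.1407]
orientation: [177.2, -30.0, -0.4]
wrist_force: [-5.9, 0.3, 1.9]
width: 0.016
finger_force: 30.0
```

```bash
python3 m.py 0 4 -0.001; python3 ang.py 7; python3 - <<'E'
from h import *
im=cv2.imread("pics/t7.png");s=cv2.imread("pics/s7.png")
cv2.imwrite("pics/c8.png",np.hstack([cv2.resize(im[120:180,200:260],None,fx=6.6,fy=6.6,interpolation=2),cv2.resize(s[160:220,205:265],None,fx=6.6,fy=6.6,interpolation=2)]))
E
```

```text
dpos [0.0032 0.     0.0016] twist [-0.02 -0.13  0.86] | t 9.28 F [-5.9  0.3  1.9] w 0.016 q [  9. -18. 117. -10.  53. 104.] p [0.597  0.083  0.1407]
tool F [-4.2 -0.1 -4.6] M [ 0.02 -0.97 -0.07]
top red 21 [225.6 140.5] ang 13.2 r 42.0
top green 12 [224.7 131.1] ang 11.3 r 71.7
side red 16 [221.8 193.5] ang 10.4 r 39.5
side green 9 [214.1 190.2] ang 12.0 r 69.4
```

View pics/c8.png

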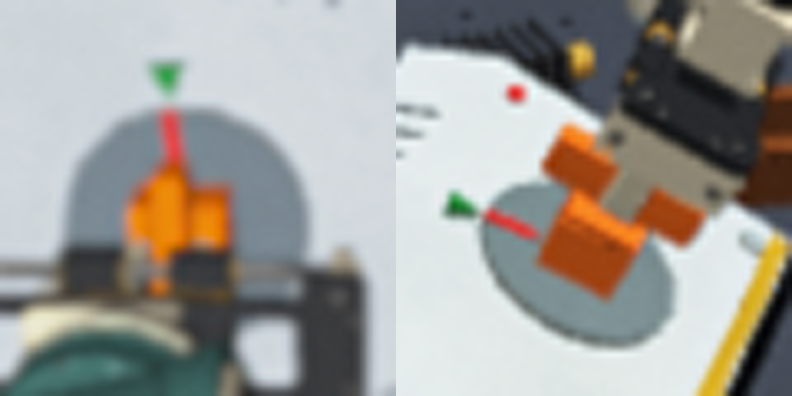

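Pointer tip at top crop (168,112), wedge tip at (168,97). That is close to aligned, so I'll refine with the pointer axis lines from the saved pictures, whose crossing gives the true pivot in each view.

```bash
cat > fine.py <<'E'
from meas import *
import sys
seat=np.array([.6218,.0806,.1019])
def pl(n,uv): q=onplane(n,uv,seat,N)-seat; return np.array([q@EX,q@EY])*1e3
tags=sys.argv[1:]
for n,f,gc in(("top","t",(225,131)),("side","s",(214,191))):
    L=[];C=[];G=[]
    c=proj(n,seat)[0]
    for t in tags:
        im=cv2.imread(f"pics/{f}{t}.png").astype(float);B,Gr,Rd=im[...,0],im[...,1],im[...,2];J,I=np.indices(B.shape)
        # magenta-ish red: R high above both, G~B (orange has G>>B)
        w=np.clip(Rd-np.maximum(Gr,B)-15,0,None)*(np.hypot(I-c[0],J-c[1])<24)*((Gr-B)<25)
        k,l,st,ce=cv2.connectedComponentsWithStats((w>0).astype(np.uint8));i=1+np.argmax([w[l==i].sum() for i in range(1,k)]);w*=(l==i)
        P=np.array([pl(n,p) for p in pts(w>0)]);W=w[w>0]
        m=np.average(P,axis=0,weights=W);ev,V=np.linalg.eigh(np.cov(P.T,aweights=W));d=V[:,1]*np.sign(V[:,1]@m)
        g=np.clip(Gr-np.maximum(Rd,B)-12,0,None)*(np.hypot(I-gc[0],J-gc[1])<9);Pg=np.array([pl(n,p) for p in pts(g>0)]);gm=np.average(Pg,axis=0,weights=g[g>0])
        C.append(m);G.append(gm);L.append(d)
        print(n,t,"axis dir",np.degrees(np.arctan2(d[1],d[0])).round(1),"ctr",m.round(1),"len sd",np.sqrt(ev).round(1),"wedge",gm.round(1),"line->wedge mm",(d[0]*(gm-m)[1]-d[1]*(gm-m)[0]).round(2))
    A=np.array([[-d[1],d[0]] for d in L]);o=np.linalg.lstsq(A,np.sum(A*np.array(C),1),rcond=None)[0]
    a=lambda v:np.degrees(np.arctan2(*(v-o)[::-1]))
    print("   pivot",o.round(1),"r",np.round([np.hypot(*(m-o)) for m in C],1),"angles",np.round([a(m) for m in C],1),"wedge",np.round(a(np.mean(G,0)),1),np.hypot(*(np.mean(G,0)-o)).round(1))
E
python3 fine.py 0 6 7
```

```text
top 0 axis dir 49.5 ctr [25.3 32.8] len sd [2.5 7.8] wedge [70.1 13.8] line->wedge mm -46.38
top 6 axis dir 50.6 ctr [31.4 16.4] len sd [ 5.1 17.3] wedge [70.  13.8] line->wedge mm -31.58
top 7 axis dir 32.9 ctr [36.1  6.8] len sd [ 7.  13.5] wedge [70.1 13.8] line->wedge mm -12.62
   pivot [-11.4 -23.3] r [67.  58.4 56.3] angles [56.8 42.8 32.4] wedge 24.5 89.5
side 0 axis dir 51.4 ctr [24.9 31.3] len sd [2.7 8.9] wedge [67.3 15.3] line->wedge mm -43.06
side 6 axis dir 28.3 ctr [32.9 18.7] len sd [3.3 9.9] wedge [67.2 15.3] line->wedge mm -19.22
side 7 axis dir 14.2 ctr [38.3  6.6] len sd [3.1 8.7] wedge [67.2 15.4] line->wedge mm 1.42
   pivot [-3.2 -2.8] r [44.1 42.  42.6] angles [50.5 30.7 12.7] wedge 14.4 72.7
```

```bash
sed -i 's/\*((Gr-B)<25)/*((Gr-B)<8)*(Rd>140)/' fine.py; python3 fine.py 0 6 7
```

```text
top 0 axis dir 49.5 ctr [25.3 32.8] len sd [2.5 7.8] wedge [70.1 13.8] line->wedge mm -46.38
top 6 axis dir 30.5 ctr [37.2 22.8] len sd [2.6 7.2] wedge [70.  13.8] line->wedge mm -24.47
top 7 axis dir 0.1 ctr [41.3 10.1] len sd [3.6 7.7] wedge [70.1 13.8] line->wedge mm 3.69
   pivot [7.4 8.7] r [30.  32.9 34. ] angles [53.3 25.3  2.3] wedge 4.6 62.9
side 0 axis dir 51.4 ctr [24.9 31.3] len sd [2.7 8.9] wedge [67.3 15.3] line->wedge mm -43.06
side 6 axis dir 29.5 ctr [33.8 18.8] len sd [2.7 8.8] wedge [67.2 15.3] line->wedge mm -19.46
side 7 axis dir 14.0 ctr [38.5  6.5] len sd [3.1 8.4] wedge [67.2 15.4] line->wedge mm 1.6
   pivot [-3.3 -3.3] r [44.6 43.1 42.9] angles [50.8 30.8 13.2] wedge 14.8 72.9
```

Emit:
{"name": "carry_out", "arguments": {"rows": [{"delta_pos": [0, 0, 0], "twist": [0, 0, 0]}, {"delta_pos": [0, 0, 0], "twist": [0, 0, 0]}, {"delta_pos": [0, 0, 0], "twist": [0, 0, 0]}, {"delta_pos": [0, 0, 0], "twist": [0, 0, 0]}, {"delta_pos": [0, 0, 0], "twist": [0, 0, 0]}], "jaw": 0.1}}

```text
clock: 9.8
position: [0.597, 0.083, 0.1405]
orientation: [177.1, -30.0, -0.3]
wrist_force: [-0.1, -0.3, -0.6]
width: 0.0442
finger_force: 0.0
```

Emit:
{"name": "carry_out", "arguments": {"rows": [{"delta_pos": [0, 0, -0.02], "twist": [0, 0, 0]}, {"delta_pos": [0, 0, -0.05], "twist": [0, 0, 0]}, {"delta_pos": [0, 0, -0.09], "twist": [0, 0, 0]}, {"delta_pos": [0, 0, -0.12], "twist": [0, 0, 0]}, {"delta_pos": [0, 0, -0.12], "twist": [0, 0, 0]}]}}

```text
clock: 10.22
position: [0.5367, 0.0897, 0.2514]
orientation: [177.3, -30.5, -0.3]
wrist_force: [0.3, 0.1, 1.3]
width: 0.051
finger_force: 0.0
```

```bash
python3 m.py .12 4 -.001; python3 ang.py 8; python3 fine.py 0 6 8; python3 - <<'E'
from h import *
im=cv2.imread("pics/t8.png");s=cv2.imread("pics/s8.png")
cv2.imwrite("pics/c9.png",np.hstack([cv2.resize(im[120:180,200:260],None,fx=6.6,fy=6.6,interpolation=2),cv2.resize(s[160:220,205:265],None,fx=6.6,fy=6.6,interpolation=2)]))
E
```

```text
dpos [0.0003 0.0002 0.0077] twist [-0.11 -0.59  0.92] | t 10.22 F [0.3 0.1 1.3] w 0.051 q [ 12. -30. 115. -10.  66. 104.] p [0.5367 0.0897 0.2514]
tool F [ 0.9 -0.  -0.9] M [ 0.01 -0.18  0.03]
top red 23 [225.7 140.7] ang 12.9 r 41.6
top green 12 [224.7 131.1] ang 11.3 r 71.7
side red 17 [222.1 193.6] ang 10.2 r 38.6
side green 9 [214.1 190.2] ang 12.0 r 69.4
top 0 axis dir 49.5 ctr [25.3 32.8] len sd [2.5 7.8] wedge [70.1 13.8] line->wedge mm -46.38
top 6 axis dir 30.5 ctr [37.2 22.8] len sd [2.6 7.2] wedge [70.  13.8] line->wedge mm -24.47
top 8 axis dir 2.2 ctr [41.2  9.5] len sd [3.7 7.8] wedge [70.  13.8] line->wedge mm 3.13
   pivot [5.5 7. ] r [32.5 35.4 35.8] angles [52.4 26.5  4. ] wedge 6.0 65.0
side 0 axis dir 51.4 ctr [24.9 31.3] len sd [2.7 8.9] wedge [67.3 15.3] line->wedge mm -43.06
side 6 axis dir 29.5 ctr [33.8 18.8] len sd [2.7 8.8] wedge [67.2 15.3] line->wedge mm -19.46
side 8 axis dir 14.0 ctr [38.5  6.5] len sd [3.1 8.4] wedge [67.3 15.4] line->wedge mm 1.63
   pivot [-3.3 -3.3] r [44.5 43.1 42.9] angles [50.8 30.8 13.2] wedge 14.8 72.9
```

View pics/c9.png

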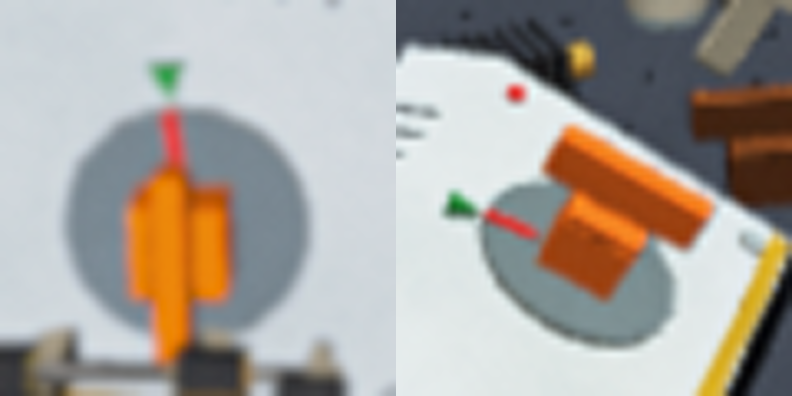

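The handle is seated and free, and the pointer tip (top crop (169,110), side crop (485,213)) meets the wedge tip ((168,97) and (479,213)). One finer check on the outer pointer pixels, using only clean ones.

```bash
python3 - <<'E'
from meas import *
seat=np.array([.6218,.0806,.1019])
for n,f in(("top","t"),("side","s")):
    for t in("0","8"):
        im=cv2.imread(f"pics/{f}{t}.png").astype(np.float32)
        # resample panel to a metric chart: 1 px = 0.5 mm, EY to the left, EX up
        g=np.arange(-90,90.1,.5);X,Y=np.meshgrid(g[::-1],g[::-1],indexing="ij")
        q=proj(n,seat+(X[...,None]*EX+Y[...,None]*EY)/1e3).reshape(*X.shape,2).astype(np.float32)
        c=cv2.remap(im,q[...,0],q[...,1],cv2.INTER_CUBIC);B,G,Rd=c[...,0],c[...,1],c[...,2]
        r=np.hypot(X,Y);a=np.degrees(np.arctan2(Y,X))
        wr=np.clip(Rd-np.maximum(G,B)-20,0,None)*(abs(G-B)<30); wg=np.clip(G-np.maximum(Rd,B)-12,0,None)
        out=[]
        for lo in range(36,84,4):
            k=(r>=lo)&(r<lo+4)&(a>-20)&(a<75)
            out.append((lo+2,*[ (round(float((a*w)[k].sum()/w[k].sum()),1),int(w[k].sum()/100)) if w[k].sum()>800 else None for w in(wr,wg)]))
        print(n,t,*out,sep="\n  ")
E
```

```text
top
  0
  (38, (52.6, 148), None)
  (42, (52.2, 150), None)
  (46, (52.0, 141), None)
  (50, (51.9, 129), None)
  (54, (51.8, 76), None)
  (58, None, None)
  (62, None, None)
  (66, None, (11.2, 29))
  (70, None, (11.2, 75))
  (74, None, (11.0, 84))
  (78, None, (11.1, 16))
  (82, None, None)
top
  8
  (38, (12.8, 152), None)
  (42, (12.7, 153), None)
  (46, (12.6, 149), None)
  (50, (12.6, 145), None)
  (54, (12.2, 82), None)
  (58, None, None)
  (62, None, None)
  (66, None, (11.2, 30))
  (70, None, (11.2, 76))
  (74, None, (11.0, 85))
  (78, None, (11.1, 16))
  (82, None, None)
side
  0
  (38, (51.5, 157), None)
  (42, (51.0, 153), None)
  (46, (50.9, 144), None)
  (50, (51.0, 145), None)
  (54, (51.7, 94), None)
  (58, (52.8, 8), None)
  (62, None, (12.3, 42))
  (66, None, (12.7, 88))
  (70, None, (12.9, 132))
  (74, None, (13.3, 95))
  (78, None, None)
  (82, None, None)
side
  8
  (38, (9.2, 203), None)
  (42, (9.6, 197), None)
  (46, (10.5, 179), None)
  (50, (10.3, 185), None)
  (54, (11.1, 64), None)
  (58, None, None)
  (62, None, (12.4, 41))
  (66, None, (12.7, 87))
  (70, None, (12.8, 132))
  (74, None, (13.3, 94))
  (78, None, None)
  (82, None, None)
```

The top view gives an error of about +1° and the side view about −1°, so the pointer is at the wedge within measurement error. The arm is clear, so I'm handing in.

```bash
python3 -c "
from rig import bot
print(bot.close_job())"
```

```text
the job is handed in; nothing more can be done
None
```

The orange T-handle is home on the shaft, the red pointer stands at the green wedge to within about 1° by camera, and the gripper has let go and is clear; the job was handed in about 10 s into the 46 s limit.

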